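# Knock a dressed plate out of its grinding nest and hold it up level

### The job

The steel plate in the grinding nest is dressed: press the nest's knock-out pedal all the way down to its stop so that the lifter raises the plate out of its pocket, then grip the raised plate, lift it and hold it over the nest, at least 10 cm clear of it, level and still, so that its underside can be brushed. Keep the plate level all the way up, leave the spare plate and the tools around the nest where they lie, and finish while still holding the plate in the air: do not put it down or let go.

Things in the scene. Friction and masses are not known exactly. Their poses are not given: they have to be found in the camera images.
- nest_top (a point): Point on the nest's top face, above the lifter's middle. The nest is a dark steel block 160 x 120 mm, top face 88 mm above the bench, on a blue cast frame bolted to the bench. Own axes: -x towards the pedal, +x towards the pocket's narrow end, z up. The block reaches 74 mm to the pedal side, 86 mm to the other, 60 mm to either side. The pocket fits the plate with 1.5 mm of play all round.
- plate_mid (a point): Balance point of the plate in the nest, at half thickness and half width. Bright steel, 12 mm thick: leaf 80 x 60 mm, then tang 40 x 36 mm; x points to the tang, y across, z up. The point is at mid-length of the leaf plus 14 mm towards the tang; grip the leaf's edges there, 60 mm apart. Top 1 mm above the nest's top face at first; knocked out, underside about 8 mm above it. 0.45 to 0.68 kg.
- pedal_top (a point): Centre of the top of the pedal's ribbed steel tread, 62 mm along the arm by 60 mm wide, at the end of a lever out of the nest's frame, 190 mm from nest_top along the nest's -x. The tread's top lies about 55 mm above the bench at rest and 30 mm at the stop.
- pedal (a joint): Angle of the pedal, rad: 0 at rest (up, as it always starts), 0.24 fully down at its stop. A spring lifts it again when let go. The hinge lies across the nest, 105 mm from the tread's middle. Pressing it to the stop takes about 9 to 14 N straight down.
- lifter (a joint): Height of the lifter under the plate, m: 0 down, about 0.019 once the pedal has been at its stop. The pedal's heel pushes it up; it is a stiff sliding fit and stays up, with the plate on it, when the pedal springs back.
- spare_plate: A second, identical steel plate lying flat on the bench beside the nest; not to be touched. Origin at its underside.
- grinder: Hand-held angle grinder, green and black, 300 mm long and 75 mm high, lying disc up on the bench beyond the nest end away from the pedal. Origin at its underside.
- wire_brush: Wire brush with wooden handle, 250 mm long and 26 mm high, lying near the pedal. Origin at its underside.
- hammer: Hammer, 300 mm long, lying on the robot's side of the nest. Origin at its underside.
- spanner: Steel spanner lying near the pedal, on the robot's side. Origin at its underside.
There are look-alikes about, which are no part of the job. Leave any brown look-alike of the part that bears plate_mid alone.

How it is judged:
By the outcome, as a careful person would: the job done as asked, in the order asked, and still so for the second after the job is handed in, while the arm keeps its last pose, push and grip.
It also fails if it takes over 43 s, if anything falls off the work surface, if the arm or the gripper's body presses on something with over 40 N, if the wrist force passes 120 N, or if a joint passes its speed limit or range.

### The arm

A 6-joint arm with a two-finger parallel gripper is mounted at the origin on the work surface. World frame = base frame: x ahead of the robot, y to its left, z up, the work surface at z = 0. Lengths are in m, angles in degrees, forces in N, time in s.
With the tool pointing down it reaches from about 0.4 to 0.825 m from the base axis. Payload 7 kg.
Tool frame: the origin (TCP) lies on the centre line of the jaws, within the pads' length; the fingertips stand 11 mm ahead of it and the grasp point (between the pads) lies 8 mm behind it; z points along the fingers, y is the direction in which the jaws open and shut (so a half turn about z gives the same grasp; the last joint's range is limited). The gripper opens to 88 mm and grips with 3 to 60 N. Pads are 19 mm wide; open, the fingers measure 130 mm over their backs; the gripper's body (78 mm by 193 mm) begins 47 mm behind the grasp point.
Start: joints at [87.611, 20.546, 0.682, 0, -70.136, -16.507], TCP at [0.219, 0.639, 0.238] pointing down, gripper open.
Joint ranges: [-176.03, 176.03], [-82.01, 121.73], [-58.28, 71.71], [-173.87, 95.51], [-174.79, -0.11], [-173.66, 173.66]. Speed limits (degrees/s): [136.94, 136.94, 172.46, 180, 180, 180].

### API

Orientations are given as [roll, pitch, yaw] about the fixed x, y, z axes, in that order (R = Rz(yaw) Ry(pitch) Rx(roll)).
In Python, from plant import ctrl, cams, order gives the robot as it stands.
- The arm moves only by the tool jog_arm, never from a script. Its argument "motion" is a list of rows, each an object with "offset": the shift along the tool's x, y, z in mm, a list of three; "roll": the turn about the tool's z in rad; "hand": the finger opening in mm, from 0 to 87.6. A call has 1 to 20 rows; each row is the pose to reach, as a shift and turn from the pose commanded when the call began, along the tool's axes at that moment; what a row does not reach only later rows make up. A row lasts 1/12 s, in which the tool goes at most 41.7 mm and 7.16 degrees, less where a joint would pass 70% of its speed; a pose out of reach is approached as far as the arm can. A call with a gripper value outside its range is refused whole. The fingers move at their own pace and stop on an object; the grip force is fixed at half the most. Time passes only in rows, so rows that repeat a pose let the fingers close. It gives the time, the measured TCP pose, the force and the opening at its end, in the units of the state.
- ctrl.get_obs(): the state, without advancing time (a new reading comes with each control period).
- cams.snapshot(name): name is "side" or "top"; returns a dict with "img" (420x560x3 uint8, red, green, blue), "K" (3x3 intrinsics, pixels), "cam_to_world" (4x4, takes a point from camera to world coordinates). Camera axes: x right, y down, z forward; pixel columns grow to the right and rows downward; lengths in m; the calibration is good to about 2 mm. A picture is of the moment at which its call begins. There is no depth.
- order.close_job(): hands the job in, once; it reports no verdict.
The state is a dict: "clock": time; "joint_pos": joint angles; "qvel": joint speeds; "tau": joint torques, N m; "tool_pos": TCP position; "orientation": TCP orientation; "force": force on the tool from outside, world axes, zero at the start; "moment": the same for the moment, N m; "opening": finger opening in m.
Only numpy, scipy, OpenCV 4.12 (cv2) and the standard library are available. Lean on these libraries where they do the work, as an engineer would, in place of code of your own. Each camera call takes 0.05 s, during which the arm holds its last target. There are 200 camera calls.

## Working session

There is one attempt and no reset: what is moved stays moved. The work goes in short steps, Python scripts to look and compute and a tool call to move; the robot and the scene stay as the last step left them, time stands still between calls to the robot, and variables do not carry over. Pictures are saved under pics/ and viewed, about 8 in all and at most 12, crops included, and the job is handed in when it is done.

Besides the shell and the picture viewer there is one more tool, called after "Emit:" as a command line: name --argument value ..., lists and objects as JSON in quotes. jog_arm: Moves the arm, as the interface text tells. Its arguments: {"type":"object","properties":{"motion":{"type":"array"}},"required":["motion"]}

```bash
mkdir -p pics
cat > h.py <<'E'
import numpy as np, cv2
from plant import ctrl, cams, order
def snap(n,f):
    s=cams.snapshot(n); cv2.imwrite(f'pics/{f}.png',s['img'][...,::-1]); np.savez(f'pics/{f}.npz',**s); return s
def load(f): return np.load(f'pics/{f}.npz')
def ray(s,p):
    d=s['cam_to_world'][:3,:3]@np.linalg.solve(s['K'],[p[0],p[1],1.]); return s['cam_to_world'][:3,3],d/np.linalg.norm(d)
def plane(s,p,z):
    o,d=ray(s,p); return o+d*(z-o[2])/d[2]
def tri(s1,p1,s2,p2):
    o1,d1=ray(s1,p1);o2,d2=ray(s2,p2)
    t=np.linalg.lstsq(np.c_[d1,-d2],o2-o1,rcond=None)[0]
    a,b=o1+t[0]*d1,o2+t[1]*d2; return (a+b)/2,np.linalg.norm(a-b)
def proj(s,P):
    q=np.linalg.inv(s['cam_to_world'])@np.r_[P,1]; u=s['K']@q[:3]; return u[:2]/u[2]
E
python3 - <<'E'
from h import *
o=ctrl.get_obs();print(o)
for n in('side','top'):
    s=snap(n,n+'0');print(n,s['K'].round(1).tolist(),s['cam_to_world'].round(3).tolist())
a=[cv2.imread(f'pics/{n}0.png') for n in('side','top')]
E
```

```text
{'clock': 0.0, 'joint_pos': array([ 8.76121886e+01,  2.05906758e+01,  6.32073806e-01, -1.87902694e-02,
       -7.01357853e+01, -1.65078348e+01]), 'qvel': array([-0.04750047,  0.05770606, -0.05742195, -0.00706482, -0.05030743,
        0.01465266]), 'tau': array([-3.78606856e-04, -5.82720709e+01,  2.93044299e+01,  6.99749932e+00,
        6.73436109e-03, -1.67593330e-04]), 'tool_pos': array([0.21846413, 0.63815833, 0.23662252]), 'orientation': array([ 1.79904484e+02, -9.88634982e-03, -1.89020374e+01]), 'force': array([0.16214343, 0.3462415 , 0.20791651]), 'moment': array([ 0.02922182, -0.00195094,  0.01929068]), 'opening': 0.0874954772285746}
side [[393.8, 0.0, 281.3], [0.0, 393.8, 213.9], [0.0, 0.0, 1.0]] [[0.896, -0.214, 0.39, 0.164], [-0.445, -0.428, 0.787, -0.638], [-0.001, -0.878, -0.479, 0.54], [0.0, 0.0, 0.0, 1.0]]
top [[489.6, 0.0, 280.7], [0.0, 489.6, 206.5], [0.0, 0.0, 1.0]] [[-0.052, -0.978, 0.2, 0.309], [-0.999, 0.05, -0.015, 0.082], [0.004, -0.201, -0.98, 1.111], [0.0, 0.0, 0.0, 1.0]]
```

View pics/side0.png

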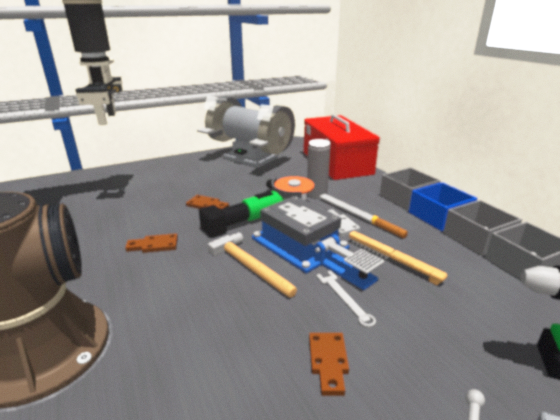

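View pics/top0.png

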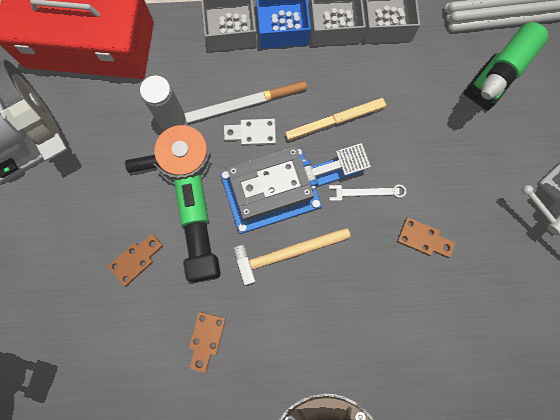

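The bright plate in the nest is at top (271,179) and side (297,213), and the pedal tread is at top (353,158) and side (365,260). There are five candidates in the top view:
- The plate in the nest (271,179) fits the description: bright steel, in the pocket.
- The bright plate at (250,132) is the spare, on the bench.
- The brown ones at (135,260), (207,341) and (425,237) are look-alikes.

I'll enlarge to confirm.

Run:
```python
import cv2,numpy as np
t=cv2.imread('pics/top0.png')[130:240,215:380]; s=cv2.imread('pics/side0.png')[185:295,240:405]
f=lambda a:cv2.resize(a,None,fx=4.8,fy=2.7*1,interpolation=3)
f=lambda a:cv2.resize(a,(600,400),interpolation=cv2.INTER_CUBIC)
t=cv2.resize(t,None,fx=4.8,fy=4.8,interpolation=2);s=cv2.resize(s,None,fx=4.8,fy=4.8,interpolation=2)
for im,x0,y0,n in((t,215,130,'topc'),(s,240,185,'sidec')):
    for k in range(0,170,20):
        cv2.putText(im,str(x0+k),(int(k*4.8),10),0,.4,(0,0,255),1);cv2.line(im,(int(k*4.8),12),(int(k*4.8),20),(0,0,255),1)
        cv2.putText(im,str(y0+k),(0,int(k*4.8)+4),0,.4,(0,0,255),1);
    cv2.imwrite(f'pics/{n}.png',im)
```

```text
(no output)
```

View pics/topc.png

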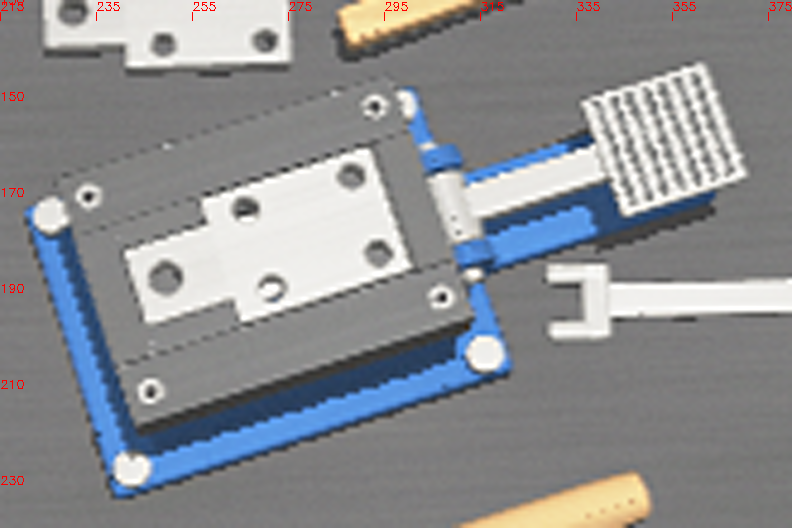

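View pics/sidec.png

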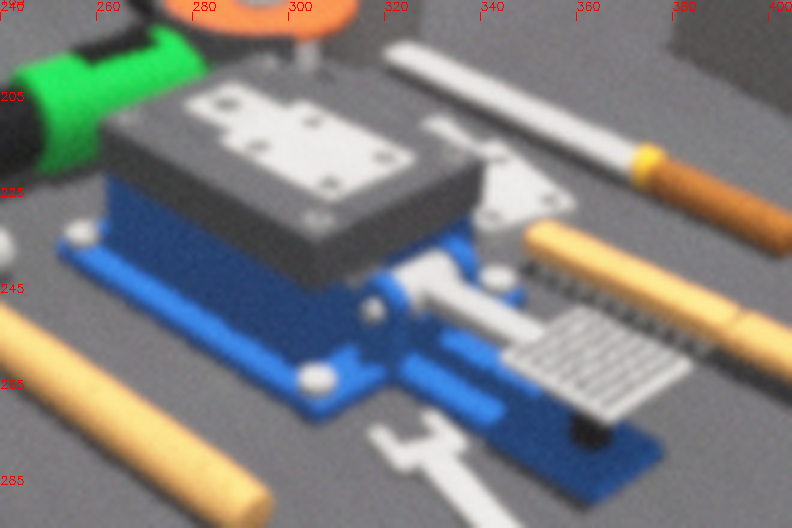

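Both crops confirm it: the bright plate lies flush in the dark nest block, and the ribbed tread sits on the lever to its right. I'll triangulate the matched corners and cross-check with the mask centroids.

Run:
```python
from h import *
T,S=load('top0'),load('side0')
ct=lambda p:(215+(p[0]+.5)/4.8-.5,130+(p[1]+.5)/4.8-.5)
cs=lambda p:(240+(p[0]+.5)/4.8-.5,185+(p[1]+.5)/4.8-.5)
pl=dict(A=((373,148),(414,157)),B=((410,270),(333,203)),C=((203,197),(303,100)),D=((240,323),(222,142)),E=((125,252),(235,82)),F=((148,323),(187,103)))
pd=dict(a=((582,100),(585,305)),b=((706,64),(693,365)),c=((746,175),(607,424)),d=((628,215),(500,355)))
R={}
for k,(t,s) in {**pl,**pd}.items():
    R[k],g=tri(T,ct(t),S,cs(s));print(k,R[k].round(4),round(g,4))
# masks
def mask(s,seed):
    im=s['img'].astype(int); m=((im.min(2)>195)&(np.ptp(im,2)<25)).astype(np.uint8)
    n,l,st,c=cv2.connectedComponentsWithStats(m)
    k=l[seed[1],seed[0]];cn=cv2.findContours((l==k).astype(np.uint8),0,2)[0][0]
    f=cv2.drawContours(np.zeros_like(m),[cn],-1,1,-1);M=cv2.moments(f,True)
    return f,(M['m10']/M['m00'],M['m01']/M['m00'])
ft,c1=mask(T,(262,178));fs,c2=mask(S,(297,210))
print('centroids',c1,ft.sum(),c2,fs.sum(),tri(T,c1,S,c2))
# outline on plane z=.089 in each view
for s,f in((T,ft),(S,fs)):
    cn=cv2.findContours(f,0,1)[0][0][:,0]
    P=np.array([plane(s,p,.089)[:2] for p in cn])*1000
    w=np.array([plane(s,p[::-1],.089)[:2] for p in np.argwhere(f)])*1000
    print('area',cv2.contourArea(P.astype(np.float32)),'cent',w.mean(0))
    e=np.linalg.eigh(np.cov(w.T))[1][:,1];print('axis',np.degrees(np.arctan2(e[1],e[0]))%180)
print('pedal mean',np.mean([R[k] for k in 'abcd'],0).round(4))
y=np.mean([R['C']-R['A'],R['D']-R['B'],R['a']-R['b'],R['d']-R['c']],0);print('leaf lens',[np.linalg.norm(R[i]-R[j]).round(4) for i,j in('AB','CD','AC','BD','EF','ab','bc')],'x yaw',[np.degrees(np.arctan2(*(R[j]-R[i])[1::-1])).round(1) for i,j in('AC','BD','CE','ba','cd')])
```

```text
A [0.6165 0.0368 0.0917] 0.0025
B [0.5615 0.0227 0.0871] 0.0003
C [0.5977 0.1143 0.0914] 0.0023
D [0.5416 0.0998 0.087 ] 0.0012
E [0.5754 0.1498 0.0904] 0.0
F [0.5426 0.1408 0.0898] 0.0003
a [ 0.6466 -0.0645  0.0562] 0.0005
b [ 0.6611 -0.124   0.0559] 0.0013
c [ 0.6058 -0.1381  0.0524] 0.0038
d [ 0.589  -0.0812  0.0571] 0.0019
centroids (271.9607227022781, 180.31814611154752) 1273 (302.8377192982456, 214.00877192982455) 456 (array([0.57777705, 0.08207991, 0.08716524]), np.float64(0.002067398258133738))
area 5725.185900724551 cent [576.36547989  82.40830757]
axis 105.25084003096538
area 4771.727838168328 cent [577.21487417  79.79595581]
axis 107.30713710199194
pedal mean [ 0.6256 -0.102   0.0554]
leaf lens [np.float64(0.057), np.float64(0.0582), np.float64(0.0798), np.float64(0.0797), np.float64(0.034), np.float64(0.0613), np.float64(0.0572)] x yaw [np.float64(103.6), np.float64(104.5), np.float64(122.1), np.float64(103.7), np.float64(106.5)]
```

Measured against the text:

| Quantity | Measured | Check |
|---|---|---|
| Plate top height | about 0.089 m | 88 + 1 mm expected |
| Leaf size | about 80 x 58 mm | 80 x 60 mm expected |
| plate_mid | (0.577, 0.0815, 0.083) | centroids agree |
| Pedal tread | (0.6256, -0.102, 0.055) | 190 mm from plate_mid, as stated |
| Nest yaw | about 105° | tool yaw should be -75° |

First move is to above the pedal, with fingers closed. From the start the offset is dx=0.4066, dy=-0.741, which is (625, 569) mm in tool axes, with roll +0.98.

Emit:
jog_arm --motion '[{"offset":[31,28,0],"roll":0.05,"hand":0},{"offset":[62,57,0],"roll":0.1,"hand":0},{"offset":[93,85,0],"roll":0.15,"hand":0},{"offset":[124,113,0],"roll":0.2,"hand":0},{"offset":[155,141,0],"roll":0.25,"hand":0},{"offset":[186,169,0],"roll":0.3,"hand":0},{"offset":[217,198,0],"roll":0.35,"hand":0},{"offset":[248,226,0],"roll":0.4,"hand":0},{"offset":[279,254,0],"roll":0.45,"hand":0},{"offset":[310,282,0],"roll":0.5,"hand":0},{"offset":[341,310,0],"roll":0.55,"hand":0},{"offset":[372,339,0],"roll":0.6,"hand":0},{"offset":[403,367,0],"roll":0.65,"hand":0},{"offset":[434,395,0],"roll":0.7,"hand":0},{"offset":[465,423,0],"roll":0.75,"hand":0},{"offset":[496,452,0],"roll":0.8,"hand":0},{"offset":[527,480,0],"roll":0.85,"hand":0},{"offset":[558,508,0],"roll":0.9,"hand":0},{"offset":[589,536,0],"roll":0.94,"hand":0},{"offset":[625,569,0],"roll":0.98,"hand":0}]'

```text
clock: 1.77
tool_pos: [0.6204, -0.0938, 0.2373]
orientation: [180.0, 0.0, -75.2]
force: [2.0, 1.3, -0.3]
opening: 0.0006
```

Emit:
jog_arm --motion '[{"offset":[0,0,0],"roll":0,"hand":0},{"offset":[0,0,0],"roll":0,"hand":0},{"offset":[0,0,0],"roll":0,"hand":0}]'

```text
clock: 2.02
tool_pos: [0.6195, -0.0921, 0.2368]
orientation: [179.9, 0.0, -75.1]
force: [0.0, -0.6, -0.0]
opening: 0.0008
```

Emit:
jog_arm --motion '[{"offset":[5,-2,20],"roll":0,"hand":0},{"offset":[11,-3,50],"roll":0,"hand":0},{"offset":[11,-3,80],"roll":0,"hand":0},{"offset":[11,-3,110],"roll":0,"hand":0},{"offset":[11,-3,135],"roll":0,"hand":0},{"offset":[11,-3,152],"roll":0,"hand":0},{"offset":[11,-3,160],"roll":0,"hand":0},{"offset":[11,-3,160],"roll":0,"hand":0},{"offset":[11,-3,160],"roll":0,"hand":0}]'

```text
clock: 2.77
tool_pos: [0.626, -0.1007, 0.0783]
orientation: [-180.0, -0.0, -75.0]
force: [0.1, -0.3, 0.4]
opening: 0.0004
```

Run:
```python
from h import *
s=snap('side','s1');t=snap('top','t1')
a=cv2.resize(s['img'][185:295,280:405],(400,352));b=cv2.resize(t['img'][100:210,290:415],(400,352))
cv2.imwrite('pics/c1.png',np.hstack([a,b])[...,::-1])
```

```text
(no output)
```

View pics/c1.png

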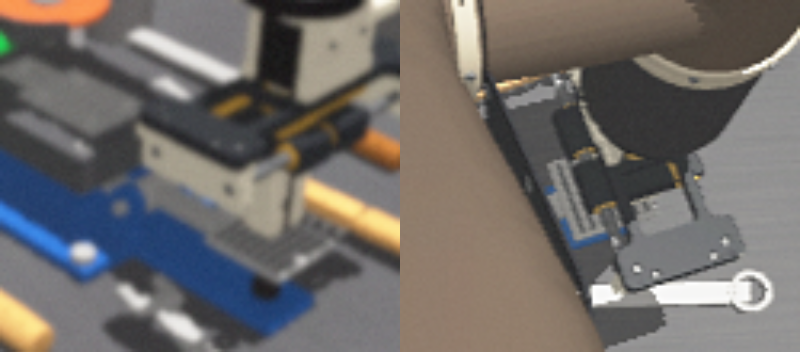

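The closed fingertips stand over the middle of the tread (left half, about (270,225)). Next I press slowly.

Emit:
jog_arm --motion '[{"offset":[0,0,5],"roll":0,"hand":0},{"offset":[0,0,10],"roll":0,"hand":0},{"offset":[0,0,14],"roll":0,"hand":0},{"offset":[0,0,18],"roll":0,"hand":0},{"offset":[0,0,22],"roll":0,"hand":0},{"offset":[0,0,26],"roll":0,"hand":0},{"offset":[0,0,30],"roll":0,"hand":0},{"offset":[0,0,33],"roll":0,"hand":0},{"offset":[0,0,33],"roll":0,"hand":0},{"offset":[0,0,33],"roll":0,"hand":0}]'

```text
clock: 3.7
tool_pos: [0.6265, -0.102, 0.0458]
orientation: [-179.9, -0.1, -75.0]
force: [-1.6, -2.6, 9.5]
opening: 0.0004
```

Emit:
jog_arm --motion '[{"offset":[0,0,1],"roll":0,"hand":0},{"offset":[0,0,2],"roll":0,"hand":0},{"offset":[0,0,3],"roll":0,"hand":0},{"offset":[0,0,3],"roll":0,"hand":0},{"offset":[0,0,3],"roll":0,"hand":0}]'

```text
clock: 4.12
tool_pos: [0.6265, -0.1019, 0.0432]
orientation: [-179.9, -0.1, -75.0]
force: [-2.3, 0.3, 12.9]
opening: 0.0005
```

Emit:
jog_arm --motion '[{"offset":[0,0,1],"roll":0,"hand":0},{"offset":[0,0,2],"roll":0,"hand":0},{"offset":[0,0,2],"roll":0,"hand":0},{"offset":[0,0,2],"roll":0,"hand":0}]'

```text
clock: 4.45
tool_pos: [0.6266, -0.1018, 0.042]
orientation: [-179.9, -0.1, -75.0]
force: [-5.1, 1.9, 18.8]
opening: 0.0001
```

Emit:
jog_arm --motion '[{"offset":[0,0,1],"roll":0,"hand":0},{"offset":[0,0,1],"roll":0,"hand":0},{"offset":[0,0,1],"roll":0,"hand":0}]'

```text
clock: 4.7
tool_pos: [0.6267, -0.1018, 0.0418]
orientation: [-179.9, -0.1, -75.0]
force: [-7.6, 0.8, 25.3]
opening: 0.0004
```

The last 1 mm commanded gave only 0.2 mm of travel and 6.5 N more force, so the pedal is at its stop. I'll let it up, go above and back away for a clear view while opening the hand.

Emit:
jog_arm --motion '[{"offset":[0,0,0],"roll":0,"hand":0},{"offset":[0,0,-5],"roll":0,"hand":0},{"offset":[0,0,-15],"roll":0,"hand":0},{"offset":[0,0,-35],"roll":0,"hand":0},{"offset":[0,0,-65],"roll":0,"hand":0},{"offset":[0,0,-95],"roll":0,"hand":87},{"offset":[0,0,-130],"roll":0,"hand":87},{"offset":[0,0,-165],"roll":0,"hand":87},{"offset":[0,0,-200],"roll":0,"hand":87},{"offset":[0,0,-200],"roll":0,"hand":87},{"offset":[0,0,-200],"roll":0,"hand":87},{"offset":[0,0,-200],"roll":0,"hand":87}]'

```text
clock: 5.7
tool_pos: [0.6252, -0.1014, 0.2383]
orientation: [180.0, 0.0, -75.1]
force: [-0.0, -0.3, -0.7]
opening: 0.0414
```

Run:
```python
from h import *
s=snap('side','s2');t=snap('top','t2')
a=cv2.resize(s['img'][185:275,255:355],(400,360),interpolation=2);b=cv2.resize(t['img'][140:230,220:320],(400,360),interpolation=2)
cv2.imwrite('pics/c2.png',np.hstack([a,b])[...,::-1])
```

```text
(no output)
```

View pics/c2.png

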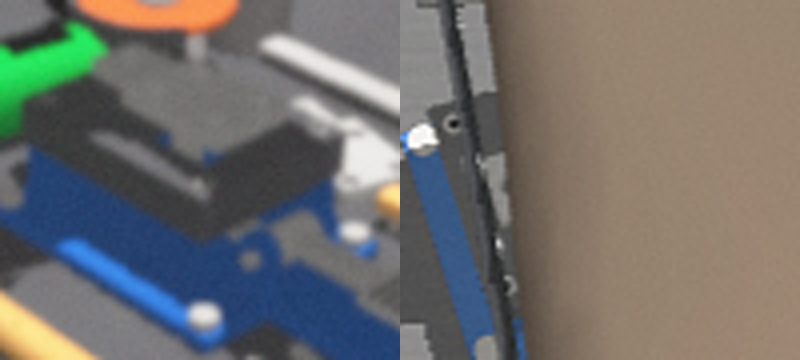

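The side view shows the plate standing proud of the nest, with the blue lifter under it at about (185,145) in the crop. The arm shades it and blocks the top view, so I'll swing aside briefly to measure it properly.

Emit:
jog_arm --motion '[{"offset":[20,28,0],"roll":0,"hand":87},{"offset":[40,56,0],"roll":0,"hand":87},{"offset":[60,84,0],"roll":0,"hand":87},{"offset":[80,112,0],"roll":0,"hand":87},{"offset":[100,140,0],"roll":0,"hand":87},{"offset":[113,159,0],"roll":0,"hand":87},{"offset":[113,159,0],"roll":0,"hand":87},{"offset":[113,159,0],"roll":0,"hand":87}]'

```text
clock: 6.47
tool_pos: [0.5, -0.2526, 0.2376]
orientation: [179.9, 0.0, -75.2]
force: [0.3, -0.2, -0.3]
opening: 0.0865
```

Run:
```python
from h import *
s=snap('side','s3');t=snap('top','t3')
a=cv2.resize(s['img'][190:240,270:340],None,fx=5.6,fy=5.6,interpolation=2);b=cv2.resize(t['img'][145:205,235:305],None,fx=5.6,fy=5.6,interpolation=2)
c=np.zeros((336,790,3),np.uint8);c[:280,:392]=a;c[:,395:787]=b
cv2.imwrite('pics/c3.png',c[...,::-1])
```

```text
(no output)
```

View pics/c3.png

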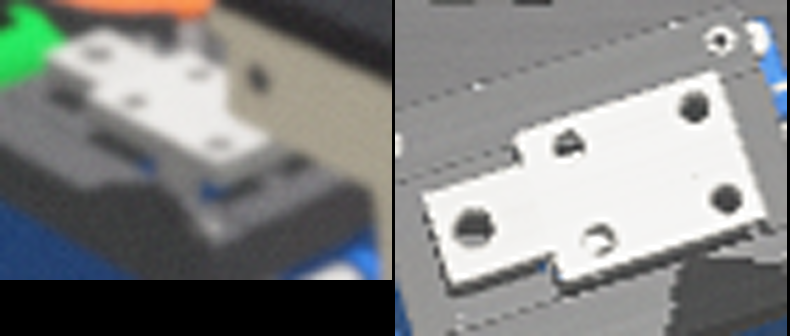

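The plate is raised and level, with a dark gap under it and the blue lifter visible. Triangulating the corners:

Run:
```python
from h import *
S,T=load('s3'),load('t3')
cs=lambda p:(270+(p[0]+.5)/5.6-.5,190+(p[1]+.5)/5.6-.5)
ct=lambda p:(235+(p[0]-395+.5)/5.6-.5,145+(p[1]+.5)/5.6-.5)
R={}
for k,t,s in(('A',(718,72),(271,133)),('B',(763,215),(219,165)),('D',(557,283),(90,97)),('E',(423,193),(88,30)),('F',(450,286),(45,55))):
    R[k],g=tri(T,ct(t),S,cs(s));print(k,R[k].round(4),round(g,4))
im=T['img'];g=cv2.cvtColor(im,cv2.COLOR_RGB2GRAY);m=(g>190).astype(np.uint8);n,l,st,c=cv2.connectedComponentsWithStats(m)
k=l[175,268];cn=cv2.findContours((l==k).astype(np.uint8),0,2)[0][0];f=cv2.drawContours(np.zeros_like(m),[cn],-1,1,-1)
w=np.array([plane(T,p[::-1],.108)[:2] for p in np.argwhere(f)])
e=np.linalg.eigh(np.cov(w.T))[1][:,1];print('area px',f.sum(),'cent',w.mean(0),'yaw',np.degrees(np.arctan2(e[1],e[0]))%180)
for z in(.089,.108):print(z,[plane(T,ct(p),z)[:2].round(4).tolist() for p in((718,72),(763,215),(517,130),(557,283))])
P=w.mean(0);o=ctrl.get_obs();p=o['tool_pos'];y=np.radians(o['orientation'][2]);d=P-p[:2]
print(p,o['orientation'],'offs',np.array([[np.cos(y),np.sin(y)],[np.sin(y),-np.cos(y)]])@d*1000)
```

```text
A [0.6088 0.0411 0.1054] 0.0235
B [0.5617 0.0233 0.1075] 0.002
D [0.5415 0.1015 0.1059] 0.0017
E [0.5724 0.1521 0.1103] 0.0095
F [0.541  0.1418 0.1081] 0.0002
area px 1389 cent [0.57695079 0.0820068 ] yaw 105.24357374448147
0.089 [[0.6253, 0.0359], [0.5673, 0.0218], [0.606, 0.1148], [0.5446, 0.1021]]
0.108 [[0.6194, 0.0367], [0.5625, 0.023], [0.6004, 0.1142], [0.5402, 0.1017]]
[ 0.50124769 -0.25157815  0.23776988] [ 1.79934073e+02  3.35741183e-02 -7.50605771e+01] offs [-302.79333994 -159.14166765]
```

The raised plate has its top at about 0.1075 m, with underside about 0.096, 8 mm above the nest as described. Its balance point is at (0.577, 0.082) and its yaw 105.2°. I'll grip at TCP z ≈ 0.102, which puts the fingertips about 3 mm above the nest.

Emit:
jog_arm --motion '[{"offset":[-30,-16,0],"roll":0,"hand":87},{"offset":[-60,-32,0],"roll":0,"hand":87},{"offset":[-90,-47,0],"roll":0,"hand":87},{"offset":[-120,-63,0],"roll":0,"hand":87},{"offset":[-150,-79,0],"roll":0,"hand":87},{"offset":[-180,-95,0],"roll":0,"hand":87},{"offset":[-210,-110,0],"roll":0,"hand":87},{"offset":[-240,-126,0],"roll":0,"hand":87},{"offset":[-270,-142,0],"roll":0,"hand":87},{"offset":[-290,-152,0],"roll":0,"hand":87},{"offset":[-303,-159,0],"roll":0,"hand":87},{"offset":[-303,-159,0],"roll":0,"hand":87},{"offset":[-303,-159,0],"roll":0,"hand":87}]'

```text
clock: 7.65
tool_pos: [0.5766, 0.0832, 0.2378]
orientation: [179.9, -0.0, -74.9]
force: [0.5, -0.1, 0.2]
opening: 0.0872
```

Emit:
jog_arm --motion '[{"offset":[0,0,15],"roll":0,"hand":87},{"offset":[0,0,40],"roll":0,"hand":87},{"offset":[0,0,65],"roll":0,"hand":87},{"offset":[0,0,80],"roll":0,"hand":87},{"offset":[0,0,90],"roll":0,"hand":87},{"offset":[0,0,90],"roll":0,"hand":87},{"offset":[0,0,90],"roll":0,"hand":87}]'

```text
clock: 8.23
tool_pos: [0.5768, 0.0814, 0.1488]
orientation: [180.0, -0.0, -75.1]
force: [0.6, 0.7, 1.7]
opening: 0.0869
```

Run:
```python
from h import *
o=ctrl.get_obs();p=o['tool_pos'];y=np.radians(o['orientation'][2]);d=np.array([.577,.082])-p[:2]
print(p,o['orientation'],'offs',np.array([[np.cos(y),np.sin(y)],[np.sin(y),-np.cos(y)]])@d*1000,'down',(p[2]-.102)*1000)
s=snap('side','s4');t=snap('top','t4')
a=cv2.resize(s['img'][165:255,245:345],(400,360),interpolation=2);b=cv2.resize(t['img'][120:210,220:320],(400,360),interpolation=2)
cv2.imwrite('pics/c4.png',np.hstack([a,b])[...,::-1])
```

```text
[0.57680383 0.08144504 0.1487556 ] [ 1.79976741e+02 -2.49499466e-02 -7.50673308e+01] offs [-0.48566932 -0.33255442] down 46.75560292328472
```

View pics/c4.png

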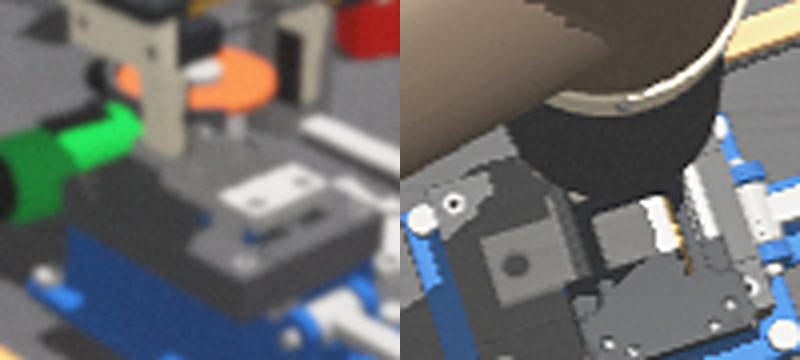

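The jaws straddle the plate squarely: in the left half the near finger is at (160,150) and the far one at (305,60), with the leaf between. Descend.

Emit:
jog_arm --motion '[{"offset":[0,0,8],"roll":0,"hand":87},{"offset":[0,0,18],"roll":0,"hand":87},{"offset":[0,0,28],"roll":0,"hand":87},{"offset":[0,0,36],"roll":0,"hand":87},{"offset":[0,0,42],"roll":0,"hand":87},{"offset":[0,0,45],"roll":0,"hand":87},{"offset":[0,0,46],"roll":0,"hand":87},{"offset":[0,0,46],"roll":0,"hand":87},{"offset":[0,0,46],"roll":0,"hand":87}]'

```text
clock: 9.08
tool_pos: [0.5769, 0.0821, 0.1028]
orientation: [-180.0, -0.0, -75.0]
force: [-0.8, -0.4, 0.1]
opening: 0.0871
```

Emit:
jog_arm --motion '[{"offset":[0,0,0],"roll":0,"hand":75},{"offset":[0,0,0],"roll":0,"hand":70},{"offset":[0,0,0],"roll":0,"hand":66},{"offset":[0,0,0],"roll":0,"hand":63},{"offset":[0,0,0],"roll":0,"hand":58},{"offset":[0,0,0],"roll":0,"hand":50},{"offset":[0,0,0],"roll":0,"hand":40},{"offset":[0,0,0],"roll":0,"hand":40},{"offset":[0,0,0],"roll":0,"hand":40},{"offset":[0,0,0],"roll":0,"hand":40}]'

```text
clock: 9.92
tool_pos: [0.5769, 0.0821, 0.1027]
orientation: [-180.0, -0.0, -75.0]
force: [1.0, 0.3, 1.6]
opening: 0.0596
```

The plate is gripped, with an opening of 59.6 mm. Now a gentle lift.

Emit:
jog_arm --motion '[{"offset":[0,0,-1],"roll":0,"hand":40},{"offset":[0,0,-3],"roll":0,"hand":40},{"offset":[0,0,-6],"roll":0,"hand":40},{"offset":[0,0,-10],"roll":0,"hand":40},{"offset":[0,0,-15],"roll":0,"hand":40},{"offset":[0,0,-20],"roll":0,"hand":40},{"offset":[0,0,-27],"roll":0,"hand":40},{"offset":[0,0,-34],"roll":0,"hand":40},{"offset":[0,0,-41],"roll":0,"hand":40},{"offset":[0,0,-48],"roll":0,"hand":40}]'

```text
clock: 10.75
tool_pos: [0.5767, 0.0821, 0.1516]
orientation: [-180.0, 0.0, -75.0]
force: [0.3, 0.3, -6.7]
opening: 0.0599
```

Emit:
jog_arm --motion '[{"offset":[0,0,-8],"roll":0,"hand":40},{"offset":[0,0,-17],"roll":0,"hand":40},{"offset":[0,0,-26],"roll":0,"hand":40},{"offset":[0,0,-35],"roll":0,"hand":40},{"offset":[0,0,-44],"roll":0,"hand":40},{"offset":[0,0,-53],"roll":0,"hand":40},{"offset":[0,0,-62],"roll":0,"hand":40},{"offset":[0,0,-71],"roll":0,"hand":40},{"offset":[0,0,-79],"roll":0,"hand":40},{"offset":[0,0,-86],"roll":0,"hand":40},{"offset":[0,0,-91],"roll":0,"hand":40},{"offset":[0,0,-94],"roll":0,"hand":40},{"offset":[0,0,-96],"roll":0,"hand":40},{"offset":[0,0,-96],"roll":0,"hand":40},{"offset":[0,0,-96],"roll":0,"hand":40},{"offset":[0,0,-96],"roll":0,"hand":40},{"offset":[0,0,-96],"roll":0,"hand":40},{"offset":[0,0,-96],"roll":0,"hand":40}]'

```text
clock: 12.25
tool_pos: [0.5766, 0.082, 0.2462]
orientation: [180.0, -0.0, -75.0]
force: [0.6, -0.9, -5.5]
opening: 0.0595
```

Run:
```python
from h import *
s=snap('side','s5');t=snap('top','t5');o=ctrl.get_obs();print(o['force'],o['moment'],o['opening'],o['tool_pos'],abs(o['qvel']).max())
a=cv2.resize(s['img'][130:250,230:363],(399,360),interpolation=2);b=cv2.resize(t['img'][100:270,200:388],(398,360),interpolation=2)
cv2.imwrite('pics/c5.png',np.hstack([a,b])[...,::-1])
```

```text
[ 0.86492835 -0.14019373 -6.7275064 ] [ 0.0746367  -0.06263014  0.00331303] 0.05976484328840751 [0.57662665 0.08194739 0.24634895] 0.1014192860476508
```

View pics/c5.png

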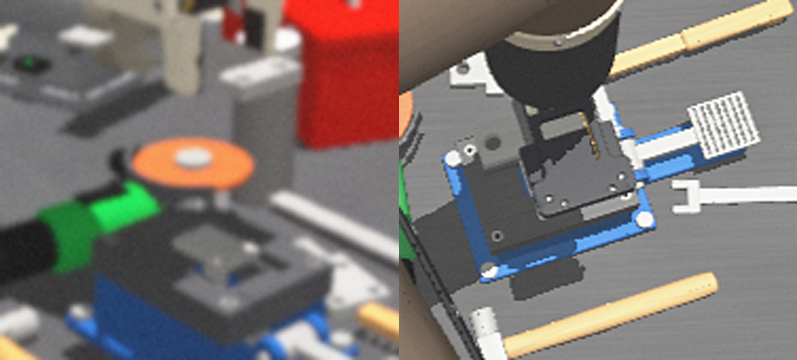

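The plate hangs between the fingers, with its pedal end at side (317,154) and its tang at (258,142). The nest pocket is empty with the lifter up, and the surrounding tools look unmoved. I'll check that it is level by comparing those positions with where a level plate would project.

Run:
```python
from h import *
S=load('s5');T=load('t5')
x=np.array([np.cos(np.radians(105)),np.sin(np.radians(105)),0]);y=np.array([-x[1],x[0],0]);m=np.array([.5766,.082,.2463+.005])
for n,a,b in(('A',-54,-30),('B',-54,30),('E',66,-18),('F',66,18)):
    P=m+x*a/1e3+y*b/1e3;print(n,[proj(s,P).round(1).tolist() for s in(S,T)],'crop',((proj(S,P)-[230,130])*3).round(),'per 10mm z',(proj(S,P+[0,0,.01])-proj(S,P)).round(1))
# bright blobs in side view near both ends
g=cv2.cvtColor(S['img'],6+1) if 0 else S['img'].min(2)
print(g[146:166,300:334:2])
# change of surroundings vs start (top view, spare/spanner/hammer)
T0=load('top0');
for n,(u,v,w,h) in dict(hammer=(300,225,60,40),spanner=(330,180,80,20),spare=(222,118,25,30),brush=(330,95,60,40)).items():
    print(n,np.abs(T['img'][v:v+h,u:u+w].astype(int)-T0['img'][v:v+h,u:u+w]).mean().round(1))
```

```text
A [[331.3, 151.9], [293.9, 134.2]] crop [304.  66.] per 10mm z [ 0.3 -4.5]
B [[311.7, 158.4], [304.2, 164.0]] crop [245.  85.] per 10mm z [ 0.2 -4.6]
E [[289.5, 139.9], [233.6, 159.4]] crop [179.  30.] per 10mm z [ 0.  -4.2]
F [[277.9, 143.2], [239.4, 177.5]] crop [144.  40.] per 10mm z [-0.  -4.2]
[[117 117 115 119 114 112  96  84  70 113 148 194 206 167 135  75  31]
 [111 113 114 119 113 115 110 104  95 119 145 156 160 139 128  72  23]
 [112 111 115 116 118 112 112 111 115 135 160 166 158 144 123  68  28]
 [109 113 114 113 115 115 116 124 140 171 197 200 184 158 121  64  27]
 [115 112 112 112 116 120 129 154 191 209 215 210 194 184 151  75  30]
 [116 113 112 117 130 149 173 198 222 228 215 198 191 204 182 105  34]
 [112 116 118 139 170 193 209 226 230 233 218 200 187 201 184 109  36]
 [114 117 145 188 207 220 225 231 231 231 225 210 189 177 155 103  26]
 [117 125 183 215 219 218 221 229 231 228 219 196 165 150 138  93  31]
 [120 132 191 218 211 196 200 223 222 208 187 164 145 133 127  90  28]
 [118 127 171 197 193 185 187 207 198 173 148 142 137 130 127  85  31]
 [115 121 139 161 168 184 183 183 164 145 134 130 131 130 118  69  32]
 [115 120 121 127 140 165 165 152 138 131 128 127 126 122  99  52  25]
 [116 115 116 120 122 137 140 137 131 129 126 121 119 107  89  45  27]
 [120 120 117 115 117 126 133 134 129 125 123 108 108 101  87  45  23]
 [119 120 119 116 116 118 130 127 120 113 111 103 104 101  83  41  26]
 [124 121 118 117 107 120 128 117 111 107 103 100 104  97  82  41  24]
 [121 119 122 118 101 106 110 104 100  96  98  99 102  99  85  38  24]
 [120 120 122 118  90  89  95  94  97  99 102 101 101  97  83  36  28]
 [121 117 122 118  91  82  93  92  95  97  98 100  99  95  77  33  26]]
hammer 14.4
spanner 12.9
spare 49.7
brush 13.7
```

The plate's pedal-end corners match a level plate at z 0.246 to within about 1 px (2 mm), and the tang matches in the top view. It is level and about 15 cm above the nest. Handing in.

Run:
```python
from plant import ctrl,order
o=ctrl.get_obs();print(o['clock'],o['opening'],o['force'],o['tool_pos']);print(order.close_job())
```

```text
12.35 0.05976484328840751 [ 0.86492835 -0.14019373 -6.7275064 ] [0.57662665 0.08194739 0.24634895]
the job is handed in; nothing more can be done
None
```

The plate is out of the nest and held in the air, and the job was handed in at 12.35 s. I pressed the pedal to its stop with the closed fingers. At the end, force rose to 25 N with almost no further travel, at a tread height of about 31 mm. I then measured the raised plate from two views, with its top at about 107.5 mm. I gripped it at its balance point and lifted it straight up.

**Last checks**
- **Grip:** the opening was 59.8 mm and the held load about 6.7 N, steady.
- **Height:** TCP z was 0.246 m, so the plate's underside is about 15 cm above the nest.
- **Level:** the tool was vertical to within 0.1°. The visible plate corners matched a level plate to about 1 px, which rules out only tilts above roughly 2°. The tang was hidden in the side view and checked only from the top.
- **Tools and spare plate:** a pixel comparison with the start was inconclusive because of shadows and the arm in view. By eye the spare plate, spanner, hammer, brush and the part of the grinder in view lie where they were, and no stray contact forces were seen.
- **Poor corner picks:** two corner picks in the side view of the raised plate missed by 10 to 24 mm. I discarded them; the other three corners and the mask centroid agreed.

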